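Find the free lid of the compartment box and push it open

ROBOT

A 6-joint arm with a two-finger parallel gripper is mounted at the origin on a cart in front of the work surface, level with it; the furniture and walls round the work are solid. World frame = base frame: x ahead of the robot, y to its left, z up, the work surface at z = 0. Lengths are in m, angles in rad, forces in N, time in s.
With the tool pointing down it reaches from about 0.3 to 0.875 m from the base axis. Payload 6.4 kg.
Tool frame: the origin (TCP) lies between the finger pads; the fingertips stand 8 mm ahead of it and the grasp point (between the pads) lies 11 mm behind it; z points along the fingers, x is the direction in which the jaws open and shut, and the axes are right-handed (so a half turn about z gives the same grasp; the last joint's range is limited). The gripper opens to 85 mm and grips with 20 to 120 N. Pads are 22 mm wide; open, the fingers measure 114 mm over their backs; the gripper's body (76 mm by 85 mm) begins 54 mm behind the grasp point. The pads swing forward as they close: fully open they stand 13 mm farther back than shut.
Start: joints at [-1.555, 0.181, 1.607, -0, 1.354, -0.206], TCP at [0.127, -0.561, 0.239] pointing down, gripper open.
Joint ranges: [-2.99, 2.99], [-0.89, 2.07], [0.3, 2.58], [-1.14, 4.28], [0, 2.63], [-3.12, 3.12]. Speed limits (rad/s): [2.57, 2.57, 3.01, 3.14, 3.14, 3.14].

INTERFACE

Orientations are given as a unit quaternion [w, x, y, z].
In Python, from bench import ctrl gives the robot as it stands.
- The arm moves only by the tool drive_tool, never from a script. Its argument "commands" is a list of rows, each an object of numbers: "gripper": the closure, from 0 (fully open) to 1 (shut); "dx", "dy", "dz": the shift along the tool's x, y, z in cm; "turn": the turn about the tool's z in degrees. A call has 1 to 20 rows; each row is the pose to reach, as a shift and turn from the pose commanded when the call began, along the tool's axes at that moment; what a row does not reach only later rows make up. A row lasts 1/8 s, in which the tool goes at most 62.5 mm and 10.7 degrees, less where a joint would pass 70% of its speed; a pose out of reach is approached as far as the arm can. A call with a gripper value outside its range is refused whole. The fingers move at their own pace and stop on an object; the grip force is fixed at half the most. Time passes only in rows, so rows that repeat a pose let the fingers close. It gives the time, the measured TCP pose, the force and the opening at its end, in the units of the state.
- ctrl.get_obs(): the state, without advancing time (a new reading comes with each control period).
- ctrl.camera(name): name is "scene" or "top" or "wrist"; returns a dict with "image" (480x640x3 uint8, red, green, blue), "mtx" (3x3 intrinsics, pixels), "R" (3x3) and "t" (3): a world point X has camera coordinates R X + t. Camera axes: x right, y down, z forward; pixel columns grow to the right and rows downward; lengths in m; the calibration is good to about 2 mm. A picture is of the moment at which its call begins. There is no depth.
- ctrl.hand_in(): hands the job in, once; it reports no verdict.
The state is a dict: "time_s": time; "q": joint angles; "dq": joint speeds; "joint_efforts": joint torques, N m; "eef_pos": TCP position; "eef_rot": TCP orientation; "wrist_force": force on the tool from outside, world axes, zero at the start; "torque": the same for the moment, N m; "opening": opening from 0.0 (shut) to 1.0 (fully open).
Only numpy, scipy, OpenCV 4.12 (cv2) and the standard library are available. Lean on these libraries where they do the work, as an engineer would, in place of code of your own. Each camera call takes 0.05 s, during which the arm holds its last target.

TASK

One of the four white lids of the compartment box on the bench is free and the other three are blocked from inside: press the lids on the dark pads, without forcing a blocked one, to find the one that rocks, then push that lid on until it stands open upright and stays so. Only press and push with the fingers - never pinch or grip a lid - and leave the ink tin, baren, ink tube and scraper round the box where they are.

Things in the scene. Friction and masses are not known exactly. Their poses are not given: they have to be found in the camera images.
- case: wooden compartment box fixed to the bench, 160 (x) x 330 (y) x 80 mm high, four identical white lids side by side in its top, flush with it. Origin: centre of its underside, on the worktop; x from front (robot side) to back, y to the left along the row, z up. Lid centre lines at y = +114, +38, -38, -114 mm (a, b, c, d). Openings x = -55 to +50 mm, 70 mm wide, floor 72 mm down
- pad_a (a point): centre of the flat dark round press pad (22 mm across) on the back part of lid a (leftmost seen from the robot), 26 mm behind its pivot line, on its top face, 80 mm above the worktop when shut; turns with the lid. A free lid's back part sinks under about 3 to 4 N here and its front part rises; a blocked one gives about 1 mm. Pressing the front part moves no lid
- lid_a (a joint): lid a, rad: 0 shut, grows as the front rises, 1.57 upright at its stop. 66 mm wide, 8 mm thick, pivot line along y at box x +2, z 76 mm; front part reaches to x -53, back part to +48 mm. One lid (it varies) is free, three are blocked by something hidden below. A stiff pivot holds it where it is left. A level push on the raised front edge jams below about 0.7 rad and is easy above (2 N): press the pad some 25 mm down first
- pad_b (a point): centre of the flat dark round press pad (22 mm across) on the back part of lid b (second from left seen from the robot), 26 mm behind its pivot line, on its top face, 80 mm above the worktop when shut; turns with the lid. A free lid's back part sinks under about 3 to 4 N here and its front part rises; a blocked one gives about 1 mm. Pressing the front part moves no lid
- lid_b (a joint): lid b, rad: 0 shut, grows as the front rises, 1.57 upright at its stop. 66 mm wide, 8 mm thick, pivot line along y at box x +2, z 76 mm; front part reaches to x -53, back part to +48 mm. One lid (it varies) is free, three are blocked by something hidden below. A stiff pivot holds it where it is left. A level push on the raised front edge jams below about 0.7 rad and is easy above (2 N): press the pad some 25 mm down first
- pad_c (a point): centre of the flat dark round press pad (22 mm across) on the back part of lid c (third from left seen from the robot), 26 mm behind its pivot line, on its top face, 80 mm above the worktop when shut; turns with the lid. A free lid's back part sinks under about 3 to 4 N here and its front part rises; a blocked one gives about 1 mm. Pressing the front part moves no lid
- lid_c (a joint): lid c, rad: 0 shut, grows as the front rises, 1.57 upright at its stop. 66 mm wide, 8 mm thick, pivot line along y at box x +2, z 76 mm; front part reaches to x -53, back part to +48 mm. One lid (it varies) is free, three are blocked by something hidden below. A stiff pivot holds it where it is left. A level push on the raised front edge jams below about 0.7 rad and is easy above (2 N): press the pad some 25 mm down first
- pad_d (a point): centre of the flat dark round press pad (22 mm across) on the back part of lid d (rightmost seen from the robot), 26 mm behind its pivot line, on its top face, 80 mm above the worktop when shut; turns with the lid. A free lid's back part sinks under about 3 to 4 N here and its front part rises; a blocked one gives about 1 mm. Pressing the front part moves no lid
- lid_d (a joint): lid d, rad: 0 shut, grows as the front rises, 1.57 upright at its stop. 66 mm wide, 8 mm thick, pivot line along y at box x +2, z 76 mm; front part reaches to x -53, back part to +48 mm. One lid (it varies) is free, three are blocked by something hidden below. A stiff pivot holds it where it is left. A level push on the raised front edge jams below about 0.7 rad and is easy above (2 N): press the pad some 25 mm down first
- ink_tin_2: loose round ink tin, 71 mm across, 49 mm high, left of the box; origin: centre of its underside; a bystander
- baren: loose round black printing baren, 100 mm across, 40 mm high with its wooden handle, right of the box; origin: centre of its underside; a bystander
- ink_tube_c: loose aluminium ink tube with paint smears, 134 x 43 x 30 mm, lying behind the box; origin: centre of its underside; a bystander
- glass_scraper: loose wooden-handled scraper, 150 x 45 x 13 mm, lying in front of the box; origin: centre of its underside; a bystander

How it is judged:
On the way, in this order (a step that is already met when the one before it is completed fails the run):
1. a lid has been pressed so that it rocks (more than 0.15 rad, not yet open) ((value of joint lid_a between 0.15 and 1.2 rad or value of joint lid_b between 0.15 and 1.2 rad or value of joint lid_c between 0.15 and 1.2 rad or value of joint lid_d between 0.15 and 1.2 rad)), for 0.1 s.
2. that lid stands open, within 20 degrees of upright (value of joint any of lid_a, lid_b, lid_c, lid_d above 1.22 rad), for 0.2 s.
At the end, for the whole second after the job is handed in: exactly one lid stands open at more than 1.22 rad (within 20 degrees of upright) and still, the other three are shut (under 0.12 rad), and the tin, baren, tube and scraper are within 20 mm of where they stood (((value of joint lid_a above 1.22 rad and velocity of joint lid_a below 0.1 rad/s and value of joint each of lid_b, lid_c, lid_d below 0.12 rad) or (value of joint lid_b above 1.22 rad and velocity of joint lid_b below 0.1 rad/s and value of joint each of lid_a, lid_c, lid_d below 0.12 rad) or (value of joint lid_c above 1.22 rad and velocity of joint lid_c below 0.1 rad/s and value of joint each of lid_a, lid_b, lid_d below 0.12 rad) or (value of joint lid_d above 1.22 rad and velocity of joint lid_d below 0.1 rad/s and value of joint each of lid_a, lid_b, lid_c below 0.12 rad)) and distance of each of ink_tin_2, baren, ink_tube_c, glass_scraper from where it was at the start of the episode below 0.02 m); the robot touches nothing.
It fails at once if a lid is forced: the fingers press its top face with more than 50 N (contact force between the fingers and lid_a_c0 above 50 N or contact force between the fingers and lid_b_c0 above 50 N or contact force between the fingers and lid_c_c0 above 50 N or contact force between the fingers and lid_d_c0 above 50 N).
It fails at once if a lid is pinched: the fingers bear on its top face and its underside at once ((contact force between the fingers and lid_a_c0 above 1 N and contact force between the fingers and lid_a_c1 above 1 N) or (contact force between the fingers and lid_b_c0 above 1 N and contact force between the fingers and lid_b_c1 above 1 N) or (contact force between the fingers and lid_c_c0 above 1 N and contact force between the fingers and lid_c_c1 above 1 N) or (contact force between the fingers and lid_d_c0 above 1 N and contact force between the fingers and lid_d_c1 above 1 N)).
It fails at once if a bystander (tin, baren, tube, scraper) is moved by more than 20 mm or lifted (distance of any of ink_tin_2, baren, ink_tube_c, glass_scraper from where it was at the start of the episode above 0.02 m or height (world z) of any of ink_tin_2, baren, ink_tube_c, glass_scraper above 0.012 m).
It also fails if it takes over 51 s, if anything falls off the work surface, if the arm or the gripper's body presses on something with over 40 N, if the wrist force passes 120 N, or if a joint passes its speed limit or range.

## Working session

There is one attempt and no reset: what is moved stays moved. The work goes in short steps, Python scripts to look and compute and a tool call to move; the robot and the scene stay as the last step left them, time stands still between calls to the robot, and variables do not carry over. Pictures are saved under pics/ and viewed, and the job is handed in when it is done.

Besides the shell and the picture viewer there is one more tool, called after "Request:" in YAML: its name, and indented under it one key for each argument. drive_tool: Moves the arm, as the interface text tells. Its arguments: {"type":"object","properties":{"commands":{"type":"array","items":{"type":"object","properties":{"gripper":{"type":"number"},"dx":{"type":"number"},"dy":{"type":"number"},"dz":{"type":"number"},"turn":{"type":"number"}}}}},"required":["commands"]}

```bash
mkdir -p pics; python3 - <<'E'
from bench import ctrl
import cv2
o=ctrl.get_obs();print({k:o[k] for k in('time_s','eef_pos','eef_rot','wrist_force','opening')})
for n in('scene','top'):
    c=ctrl.camera(n);cv2.imwrite(f'pics/{n}0.png',c['image'][:,:,::-1]);print(n,c['mtx'],c['R'],c['t'])
E
```

```text
{'time_s': 0.0, 'eef_pos': array([ 0.1264758 , -0.56037062,  0.23838148]), 'eef_rot': array([-6.87209356e-04,  7.81006792e-01, -6.24521900e-01, -5.60942802e-04]), 'wrist_force': array([-1.0289479 , -0.26988353, -0.23784894]), 'opening': 0.9964707876881385}
scene [[489.10325553   0.         323.20480215]
 [  0.         489.10325553 239.99662337]
 [  0.           0.           1.        ]] [[-0.90292144 -0.4297033   0.00937757]
 [-0.25789532  0.52419493 -0.81160932]
 [ 0.34383553 -0.73523789 -0.58412531]] [0.42702927 0.272175   0.81566413]
top [[556.12529288   0.         316.81370932]
 [  0.         556.12529288 242.48567662]
 [  0.           0.           1.        ]] [[ 0.02900215 -0.99922742  0.02652259]
 [-0.98801389 -0.03268113 -0.15086581]
 [ 0.15161604 -0.02182926 -0.98819839]] [-0.1325733  0.5511922  0.9331133]
```

View pics/scene0.png

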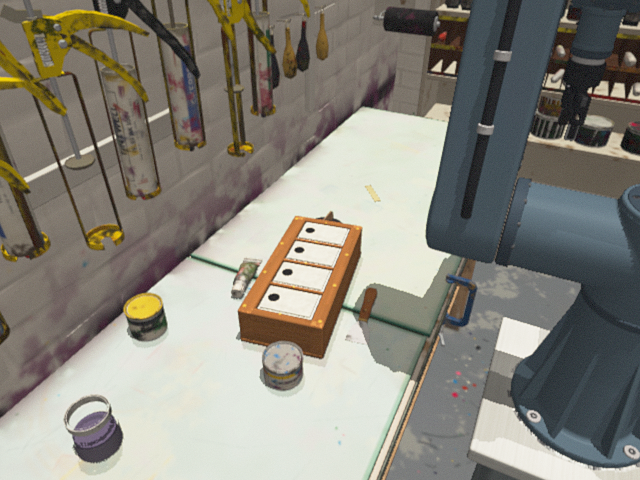

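View pics/top0.png

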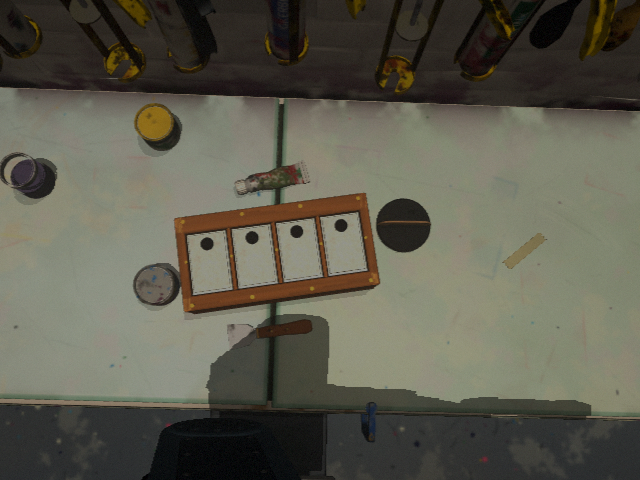

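The top view shows the box whole, with dark pads at about (207,243), (252,238), (297,232) and (341,226). The tin is at (157,285), the baren at (404,225), the tube at (273,178) and the scraper at (275,330). Next I locate the pads.

```bash
cat > h.py <<'E'
import numpy as np,cv2
from bench import ctrl
def ray(c,uv,z):
    d=c['R'].T@np.linalg.inv(c['mtx'])@np.array([*uv,1.]);o=-c['R'].T@c['t']
    return o+d*(z-o[2])/d[2]
def toolaxes():
    w,x,y,z=ctrl.get_obs()['eef_rot']
    from scipy.spatial.transform import Rotation as R
    return R.from_quat([x,y,z,w]).as_matrix()
E
python3 - <<'E'
from h import *
for n,seeds in(('top',[(207,243),(252,238),(297,232),(341,226)]),('scene',[(275,297),(286,272),(298,251),(310,230)])):
    c=ctrl.camera(n);g=cv2.cvtColor(c['image'],cv2.COLOR_RGB2GRAY)
    m=(g<90).astype(np.uint8)
    k,l,s,ce=cv2.connectedComponentsWithStats(m)
    P=[]
    for sd in seeds:
        i=np.argmin([np.hypot(*(ce[j]-sd)) if 10<s[j,4]<400 else 1e9 for j in range(k)])
        p=ray(c,ce[i],.08);P.append(p);print(n,ce[i].round(1),s[i,4],p.round(4))
    P=np.array(P); d=P[0]-P[3];print('yaw',np.degrees(np.arctan2(-d[0],d[1])),np.linalg.norm(d))
    yw=np.arctan2(-d[0],d[1]);ex=np.array([np.cos(yw),np.sin(yw),0]);ey=np.array([-np.sin(yw),np.cos(yw),0])
    C=P.mean(0)-.028*ex;print('box centre',C)
print(toolaxes().round(3))
E
```

```text
top [206.5 243.3] 131 [0.5419 0.0707 0.08  ]
top [251.7 237.1] 133 [ 0.5549 -0.0045  0.08  ]
top [296.2 231.2] 131 [ 0.5677 -0.0792  0.08  ]
top [340.6 225. ] 130 [ 0.5808 -0.1541  0.08  ]
yaw 9.805823904358691 0.22812620463448177
box centre [ 0.53373926 -0.04655507  0.08      ]
scene [273.5 296.8] 53 [0.5416 0.0713 0.08  ]
scene [287.  271.8] 42 [ 0.5541 -0.0033  0.08  ]
scene [299.  249.4] 33 [ 0.5672 -0.0787  0.08  ]
scene [309.5 229.7] 27 [ 0.5803 -0.1533  0.08  ]
yaw 9.791174684418248 0.22784140716487183
box centre [ 0.53321019 -0.04576861  0.08      ]
[[ 0.22  -0.976 -0.   ]
 [-0.976 -0.22   0.001]
 [-0.001 -0.    -1.   ]]
```

Request:
drive_tool:
  commands:
    - {"dx": -29.7,"dy": -53.3,"dz": 4,"turn": 2.9,"gripper": 1}
    - {"dx": -29.7,"dy": -53.3,"dz": 4,"turn": 2.9,"gripper": 1}
    - {"dx": -29.7,"dy": -53.3,"dz": 4,"turn": 2.9,"gripper": 1}
    - {"dx": -29.7,"dy": -53.3,"dz": 4,"turn": 2.9,"gripper": 1}
    - {"dx": -29.7,"dy": -53.3,"dz": 4,"turn": 2.9,"gripper": 1}
    - {"dx": -29.7,"dy": -53.3,"dz": 4,"turn": 2.9,"gripper": 1}
    - {"dx": -29.7,"dy": -53.3,"dz": 4,"turn": 2.9,"gripper": 1}
    - {"dx": -29.7,"dy": -53.3,"dz": 4,"turn": 2.9,"gripper": 1}
    - {"dx": -29.7,"dy": -53.3,"dz": 4,"turn": 2.9,"gripper": 1}
    - {"dx": -29.7,"dy": -53.3,"dz": 4,"turn": 2.9,"gripper": 1}
    - {"dx": -29.7,"dy": -53.3,"dz": 4,"turn": 2.9,"gripper": 1}
    - {"dx": -29.7,"dy": -53.3,"dz": 4,"turn": 2.9,"gripper": 1}
    - {"dx": -29.7,"dy": -53.3,"dz": 4,"turn": 2.9,"gripper": 1}
    - {"dx": -29.7,"dy": -53.3,"dz": 4,"turn": 2.9,"gripper": 1}
    - {"dx": -29.7,"dy": -53.3,"dz": 4,"turn": 2.9,"gripper": 1}
    - {"dx": -29.7,"dy": -53.3,"dz": 4,"turn": 2.9,"gripper": 1}

```text
time_s: 2.2
eef_pos: [0.581, -0.1543, 0.1994]
eef_rot: [-0.0, 0.765, -0.644, 0.0]
wrist_force: [-0.7, 0.1, 0.1]
opening: -0.001
```

```bash
python3 - <<'E'
from h import *
print(toolaxes().round(4))
o=ctrl.get_obs();print(o['eef_pos'],o['wrist_force'],o['opening'],o['time_s'])
for n in('top','scene'):
    c=ctrl.camera(n);cv2.imwrite(f'pics/{n}1.png',c['image'][:,:,::-1])
E
```

```text
[[ 1.698e-01 -9.855e-01  2.000e-04]
 [-9.855e-01 -1.698e-01 -1.000e-04]
 [ 1.000e-04 -1.000e-04 -1.000e+00]]
[ 0.58096486 -0.15431047  0.19944154] [-0.73588857  0.10717372  0.14462316] -0.0005113906499361927 2.2
```

View pics/scene1.png

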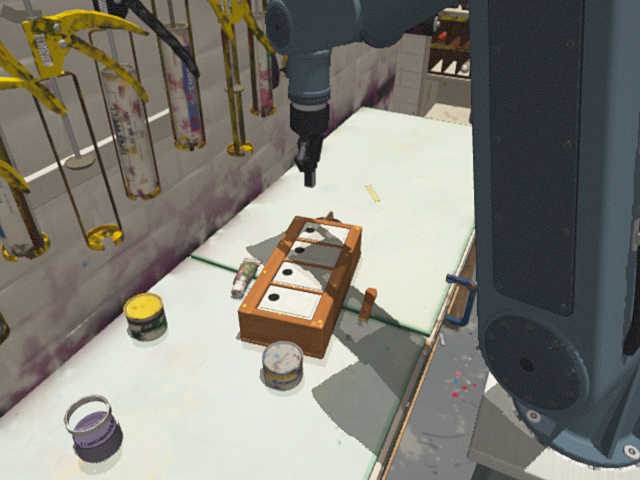

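The shut fingers at (310,185) stand over lid d, and nothing in the scene has moved. I descend to about 3 mm above pad d.

Request:
drive_tool:
  commands:
    - {"dz": 5,"gripper": 1}
    - {"dz": 9,"gripper": 1}
    - {"dz": 10.5,"gripper": 1}
    - {"dz": 10.8,"gripper": 1}
    - {"dz": 10.8,"gripper": 1}

```text
invalid input at $.commands[0]: expected keys gripper, dx, dy, dz, turn
```

Request:
drive_tool:
  commands:
    - {"dz": 0.15,"gripper": 1}
    - {"dz": 0.3,"gripper": 1}
    - {"dz": 0.35,"gripper": 1}
    - {"dz": 0.35,"gripper": 1}

```text
invalid input at $.commands[0]: expected keys gripper, dx, dy, dz, turn
```

Request:
drive_tool:
  commands:
    - {"dx": 0,"dy": 0,"turn": 0,"dz": 5,"gripper": 1}
    - {"dx": 0,"dy": 0,"turn": 0,"dz": 9,"gripper": 1}
    - {"dx": 0,"dy": 0,"turn": 0,"dz": 10.5,"gripper": 1}
    - {"dx": 0,"dy": 0,"turn": 0,"dz": 10.8,"gripper": 1}
    - {"dx": 0,"dy": 0,"turn": 0,"dz": 10.8,"gripper": 1}

```text
time_s: 2.92
eef_pos: [0.5822, -0.1544, 0.0928]
eef_rot: [-0.0, 0.765, -0.644, 0.001]
wrist_force: [0.3, -0.5, -0.1]
opening: 0.001
```

Request:
drive_tool:
  commands:
    - {"dx": 0,"dy": 0,"turn": 0,"dz": 0.1,"gripper": 1}
    - {"dx": 0,"dy": 0,"turn": 0,"dz": 0.2,"gripper": 1}
    - {"dx": 0,"dy": 0,"turn": 0,"dz": 0.3,"gripper": 1}
    - {"dx": 0,"dy": 0,"turn": 0,"dz": 0.3,"gripper": 1}

```text
time_s: 3.42
eef_pos: [0.5811, -0.1539, 0.0883]
eef_rot: [-0.0, 0.765, -0.644, 0.0]
wrist_force: [-1.1, 0.3, -0.0]
opening: -0.002
```

Tip is at about z 0.0803 with no force yet.

Request:
drive_tool:
  commands:
    - {"dx": 0,"dy": 0,"turn": 0,"dz": 0.1,"gripper": 1}
    - {"dx": 0,"dy": 0,"turn": 0,"dz": 0.1,"gripper": 1}

```text
time_s: 3.68
eef_pos: [0.5813, -0.154, 0.0876]
eef_rot: [-0.0, 0.765, -0.644, 0.0]
wrist_force: [-0.8, 0.0, 3.4]
opening: 0.002
```

Request:
drive_tool:
  commands:
    - {"dx": 0,"dy": 0,"turn": 0,"dz": 0.1,"gripper": 1}
    - {"dx": 0,"dy": 0,"turn": 0,"dz": 0.1,"gripper": 1}

```text
time_s: 3.92
eef_pos: [0.5814, -0.154, 0.0866]
eef_rot: [-0.0, 0.765, -0.644, 0.0]
wrist_force: [-0.7, 0.6, 4.2]
opening: -0.002
```

Request:
drive_tool:
  commands:
    - {"dx": 0,"dy": 0,"turn": 0,"dz": 0.1,"gripper": 1}
    - {"dx": 0,"dy": 0,"turn": 0,"dz": 0.1,"gripper": 1}

```text
time_s: 4.18
eef_pos: [0.5815, -0.154, 0.0855]
eef_rot: [-0.0, 0.765, -0.644, 0.0]
wrist_force: [1.5, 0.7, 4.2]
opening: 0.002
```

Request:
drive_tool:
  commands:
    - {"dx": 0,"dy": 0,"turn": 0,"dz": 0.1,"gripper": 1}
    - {"dx": 0,"dy": 0,"turn": 0,"dz": 0.1,"gripper": 1}

```text
time_s: 4.42
eef_pos: [0.5815, -0.154, 0.0844]
eef_rot: [-0.0, 0.765, -0.644, 0.0]
wrist_force: [1.8, 0.4, 4.5]
opening: -0.001
```

Lid d is sinking steadily at about 4 N, so it is the free one. I continue down gradually, with checks.

Request:
drive_tool:
  commands:
    - {"dx": 0,"dy": 0,"turn": 0,"dz": 0.1,"gripper": 1}
    - {"dx": 0,"dy": 0,"turn": 0,"dz": 0.2,"gripper": 1}
    - {"dx": 0,"dy": 0,"turn": 0,"dz": 0.3,"gripper": 1}
    - {"dx": 0,"dy": 0,"turn": 0,"dz": 0.4,"gripper": 1}

```text
time_s: 4.92
eef_pos: [0.5812, -0.154, 0.0802]
eef_rot: [-0.0, 0.765, -0.644, 0.0]
wrist_force: [3.0, 2.0, 4.0]
opening: 0.0
```

```bash
python3 - <<'E'
from h import *
c=ctrl.camera('scene');cv2.imwrite('pics/s2.png',cv2.resize(c['image'][150:390,200:460,::-1],None,fx=2.5,fy=2.5))
E
```

```text
(no output)
```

View pics/s2.png

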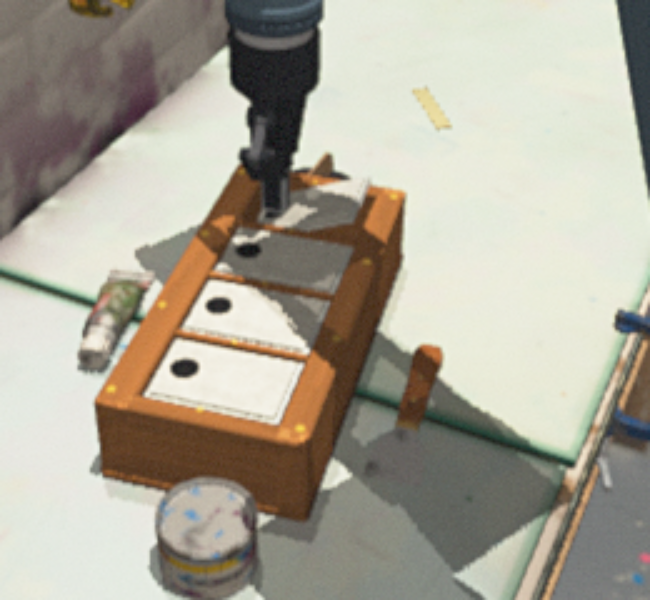

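Lid d's front edge has visibly risen (about (345,190) in the crop), and the other three lids are flat. I press to about 20 mm below the top.

Request:
drive_tool:
  commands:
    - {"dx": 0,"dy": 0,"turn": 0,"dz": 0.15,"gripper": 1}
    - {"dx": 0,"dy": 0,"turn": 0,"dz": 0.3,"gripper": 1}
    - {"dx": 0,"dy": 0,"turn": 0,"dz": 0.45,"gripper": 1}
    - {"dx": 0,"dy": 0,"turn": 0,"dz": 0.6,"gripper": 1}
    - {"dx": 0,"dy": 0,"turn": 0,"dz": 0.7,"gripper": 1}

```text
time_s: 5.6
eef_pos: [0.5806, -0.1542, 0.073]
eef_rot: [0.0, 0.765, -0.644, -0.0]
wrist_force: [1.0, -0.9, 4.9]
opening: 0.002
```

Request:
drive_tool:
  commands:
    - {"dx": 0,"dy": 0,"turn": 0,"dz": 0.15,"gripper": 1}
    - {"dx": 0,"dy": 0,"turn": 0,"dz": 0.3,"gripper": 1}
    - {"dx": 0,"dy": 0,"turn": 0,"dz": 0.45,"gripper": 1}
    - {"dx": 0,"dy": 0,"turn": 0,"dz": 0.6,"gripper": 1}
    - {"dx": 0,"dy": 0,"turn": 0,"dz": 0.7,"gripper": 1}

```text
time_s: 6.22
eef_pos: [0.5811, -0.154, 0.0661]
eef_rot: [0.0, 0.765, -0.644, -0.0]
wrist_force: [1.9, 0.8, 4.1]
opening: 0.003
```

```bash
python3 - <<'E'
from h import *
c=ctrl.camera('scene');cv2.imwrite('pics/s3.png',cv2.resize(c['image'][150:390,200:460,::-1],None,fx=2.5,fy=2.5))
E
```

```text
(no output)
```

View pics/s3.png

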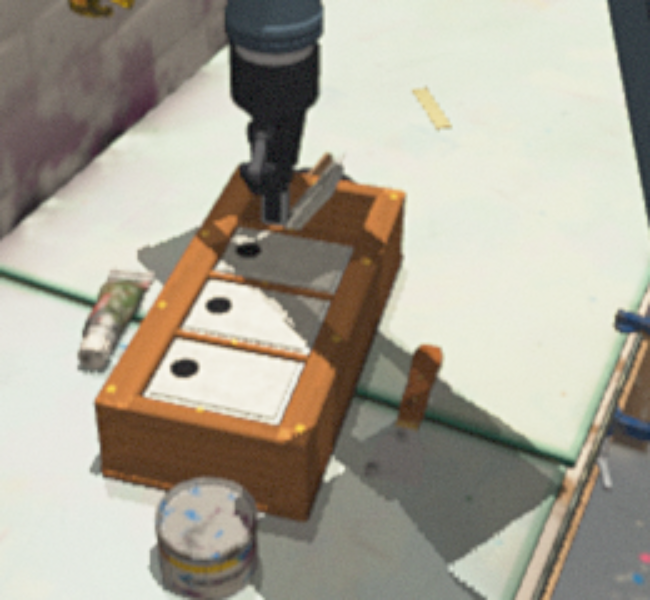

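Lid d now stands about 1 rad up (edge near (335,170)). I withdraw straight up, go round to the front, and come down to a tip height of about 0.10.

Request:
drive_tool:
  commands:
    - {"dx": 0,"dy": 0,"turn": 0,"dz": -2,"gripper": 1}
    - {"dx": 0,"dy": 0,"turn": 0,"dz": -6,"gripper": 1}
    - {"dx": 0,"dy": 0,"turn": 0,"dz": -12,"gripper": 1}
    - {"dx": 0,"dy": 0,"turn": 0,"dz": -13,"gripper": 1}
    - {"dx": 0,"dy": 5,"turn": 0,"dz": -13,"gripper": 1}
    - {"dx": 0,"dy": 10.3,"turn": 0,"dz": -13,"gripper": 1}
    - {"dx": 0,"dy": 10.3,"turn": 0,"dz": -13,"gripper": 1}
    - {"dx": 0,"dy": 10.3,"turn": 0,"dz": -8,"gripper": 1}
    - {"dx": 0,"dy": 10.3,"turn": 0,"dz": -4.4,"gripper": 1}
    - {"dx": 0,"dy": 10.3,"turn": 0,"dz": -4.4,"gripper": 1}
    - {"dx": 0,"dy": 10.3,"turn": 0,"dz": -4.4,"gripper": 1}

```text
time_s: 7.65
eef_pos: [0.4806, -0.1719, 0.1115]
eef_rot: [-0.0, 0.765, -0.644, 0.001]
wrist_force: [-0.7, 0.4, -0.2]
opening: 0.002
```

```bash
python3 - <<'E'
from h import *
for n,s in(('scene',np.s_[150:390,200:460,::-1]),('top',np.s_[130:370,150:410,::-1])):
  c=ctrl.camera(n);cv2.imwrite(f'pics/{n}4.png',cv2.resize(c['image'][s],None,fx=2.5,fy=2.5))
E
```

```text
(no output)
```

View pics/scene4.png

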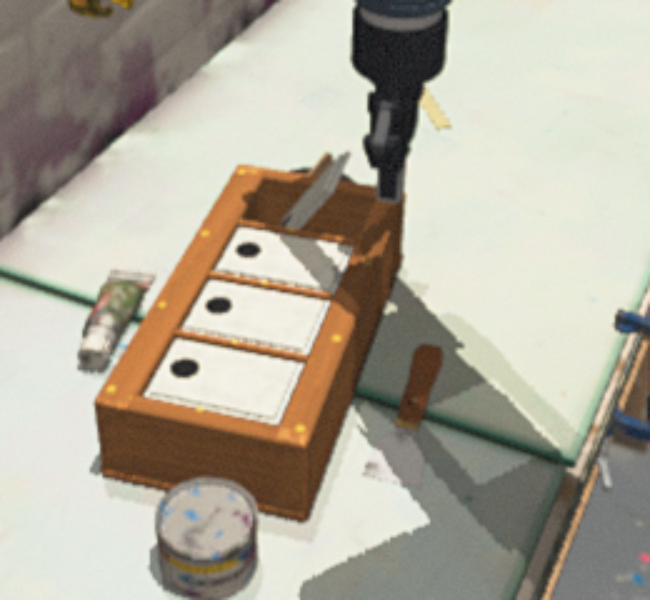

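View pics/top4.png

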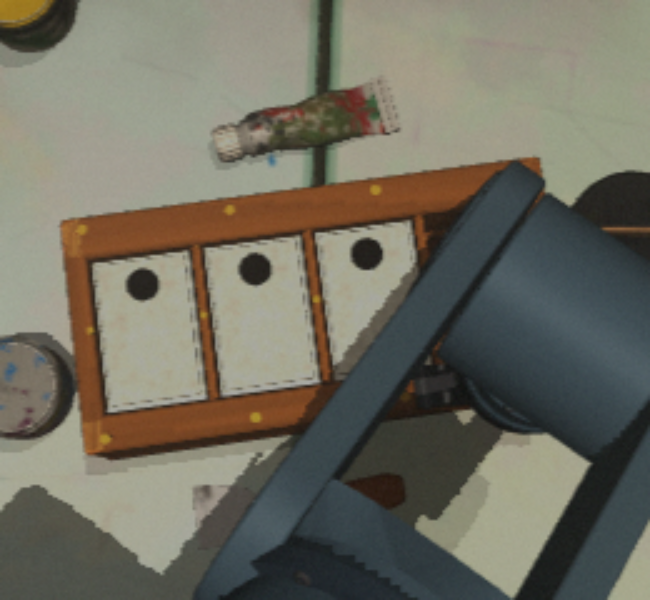

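The lid stays up (about (320,190) in the scene crop), with the fingers in front of it at (390,190). I push level to the back.

Request:
drive_tool:
  commands:
    - {"dx": 0,"dy": -1,"turn": 0,"dz": 0,"gripper": 1}
    - {"dx": 0,"dy": -2,"turn": 0,"dz": 0,"gripper": 1}
    - {"dx": 0,"dy": -2.6,"turn": 0,"dz": 0,"gripper": 1}
    - {"dx": 0,"dy": -3.1,"turn": 0,"dz": 0,"gripper": 1}
    - {"dx": 0,"dy": -3.6,"turn": 0,"dz": 0,"gripper": 1}
    - {"dx": 0,"dy": -4.1,"turn": 0,"dz": 0,"gripper": 1}
    - {"dx": 0,"dy": -4.5,"turn": 0,"dz": 0,"gripper": 1}
    - {"dx": 0,"dy": -4.5,"turn": 0,"dz": 0,"gripper": 1}

```text
time_s: 8.75
eef_pos: [0.5244, -0.1638, 0.1103]
eef_rot: [-0.0, 0.765, -0.644, 0.0]
wrist_force: [0.7, -0.2, -0.6]
opening: 0.003
```

Request:
drive_tool:
  commands:
    - {"dx": 0,"dy": -0.4,"turn": 0,"dz": 0,"gripper": 1}
    - {"dx": 0,"dy": -0.8,"turn": 0,"dz": 0,"gripper": 1}
    - {"dx": 0,"dy": -1.2,"turn": 0,"dz": 0,"gripper": 1}
    - {"dx": 0,"dy": -1.5,"turn": 0,"dz": 0,"gripper": 1}
    - {"dx": 0,"dy": -1.5,"turn": 0,"dz": 0,"gripper": 1}

```text
time_s: 9.38
eef_pos: [0.5392, -0.1612, 0.1103]
eef_rot: [-0.0, 0.765, -0.644, 0.0]
wrist_force: [1.4, 0.5, -0.5]
opening: 0.003
```

```bash
python3 - <<'E'
from h import *
c=ctrl.camera('scene');cv2.imwrite('pics/s5.png',cv2.resize(c['image'][150:390,200:460,::-1],None,fx=2.5,fy=2.5))
E
```

```text
(no output)
```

View pics/s5.png

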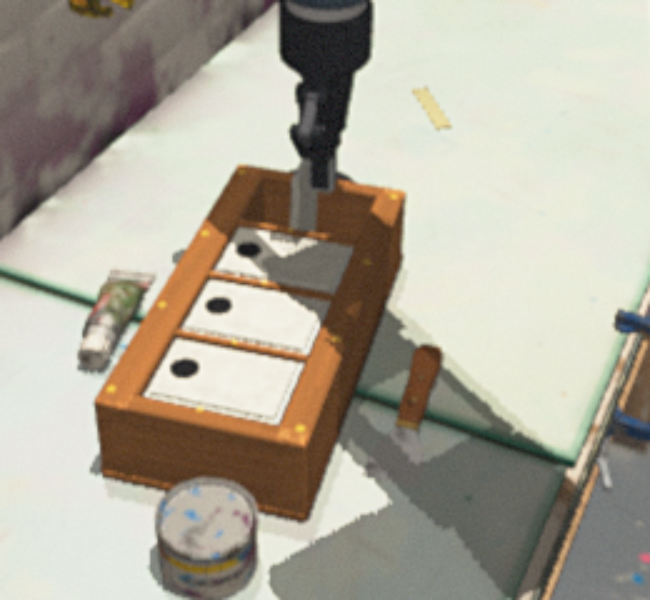

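The lid (about (305,200)) is near upright and the force is low, so I push a little further to find the stop.

Request:
drive_tool:
  commands:
    - {"dx": 0,"dy": -0.1,"turn": 0,"dz": 0,"gripper": 1}
    - {"dx": 0,"dy": -0.2,"turn": 0,"dz": 0,"gripper": 1}
    - {"dx": 0,"dy": -0.2,"turn": 0,"dz": 0,"gripper": 1}

```text
time_s: 9.8
eef_pos: [0.5407, -0.1609, 0.1103]
eef_rot: [-0.0, 0.765, -0.644, -0.0]
wrist_force: [-0.5, 0.0, 0.9]
opening: -0.002
```

Request:
drive_tool:
  commands:
    - {"dx": 0,"dy": -0.1,"turn": 0,"dz": 0,"gripper": 1}
    - {"dx": 0,"dy": -0.2,"turn": 0,"dz": 0,"gripper": 1}
    - {"dx": 0,"dy": -0.2,"turn": 0,"dz": 0,"gripper": 1}

```text
time_s: 10.18
eef_pos: [0.5413, -0.1608, 0.1103]
eef_rot: [0.001, 0.765, -0.644, -0.001]
wrist_force: [-8.5, -1.3, 5.6]
opening: -0.007
```

The force rises to 8.5 N with no more motion, so the lid is at its stop. I back off to the front and up.

Request:
drive_tool:
  commands:
    - {"dx": 0,"dy": 0.5,"turn": 0,"dz": 0,"gripper": 1}
    - {"dx": 0,"dy": 2,"turn": 0,"dz": 0,"gripper": 1}
    - {"dx": 0,"dy": 6,"turn": 0,"dz": 0,"gripper": 1}
    - {"dx": 0,"dy": 8,"turn": 0,"dz": -3,"gripper": 1}
    - {"dx": 0,"dy": 10,"turn": 0,"dz": -9,"gripper": 1}
    - {"dx": 3,"dy": 14,"turn": 0,"dz": -13,"gripper": 1}
    - {"dx": 8,"dy": 16,"turn": 0,"dz": -13,"gripper": 1}
    - {"dx": 14,"dy": 16,"turn": 0,"dz": -13,"gripper": 1}
    - {"dx": 18,"dy": 16,"turn": 0,"dz": -13,"gripper": 1}
    - {"dx": 18,"dy": 16,"turn": 0,"dz": -13,"gripper": 1}
    - {"dx": 18,"dy": 16,"turn": 0,"dz": -13,"gripper": 1}

```text
time_s: 11.55
eef_pos: [0.4151, -0.3643, 0.2398]
eef_rot: [-0.0, 0.765, -0.644, -0.001]
wrist_force: [0.7, -1.3, -0.1]
opening: -0.003
```

```bash
python3 - <<'E'
from h import *
I=[]
for n,s in(('scene',np.s_[150:390,200:460,::-1]),('top',np.s_[130:370,120:440,::-1])):
  c=ctrl.camera(n);cv2.imwrite(f'pics/{n}6.png',cv2.resize(c['image'][s],None,fx=2.5,fy=2.5))
o=ctrl.get_obs();print(o['eef_pos'],o['wrist_force'],abs(o['dq']).max())
E
```

```text
[ 0.41550484 -0.36388293  0.24018031] [ 0.31042161  0.69550365 -0.19629898] 0.004507054071399811
```

View pics/scene6.png

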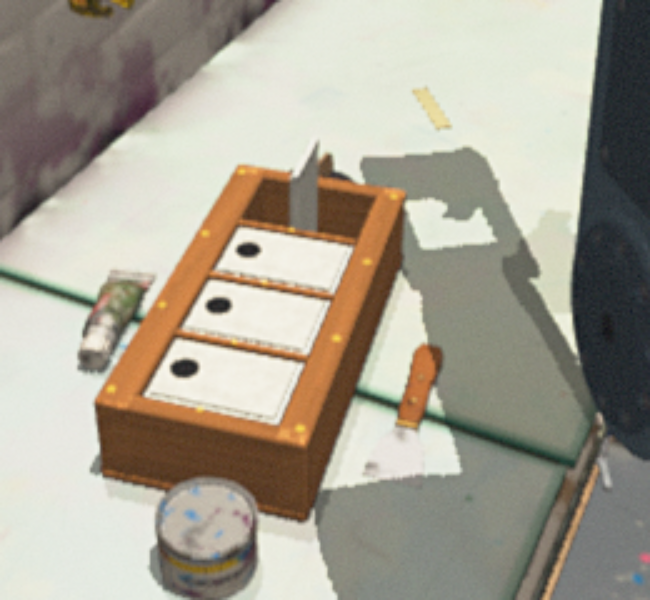

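View pics/top6.png

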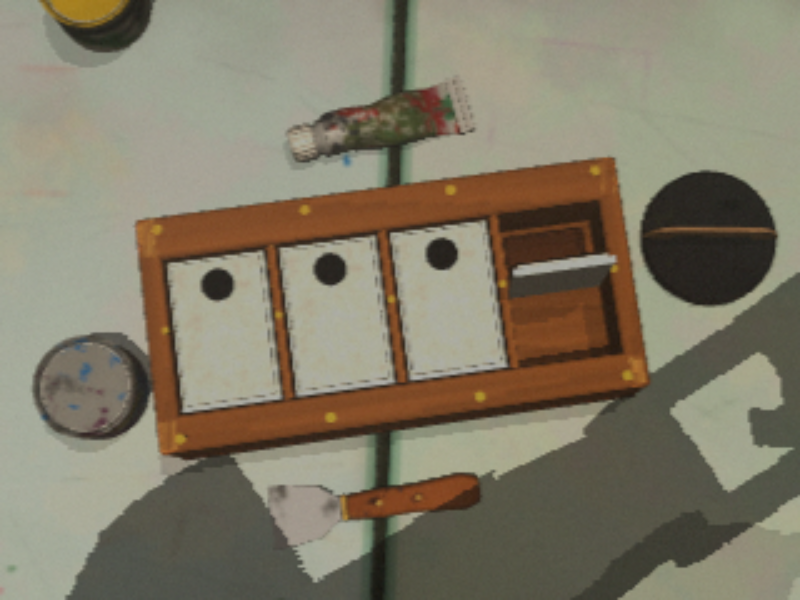

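Lid d stands upright (scene crop (305,190), top crop (560,275)). Lids a to c are flat, the bystanders are unmoved, and the arm is clear and still. I hand in.

```bash
python3 -c "
from bench import ctrl
print(ctrl.hand_in())"
```

```text
the job is handed in; nothing more can be done
None
```

Lid d, the rightmost, was the free one, and it now stands open upright. The job was handed in at about 11.6 s; `hand_in` gives no verdict.

- **Finding it:** I pressed pad d first with the fingers shut. It sank steadily under about 4 N, so I never pressed lids a, b or c.
- **Opening it:** I pressed the pad about 22 mm down, which raised the front to roughly 1 rad. I then pushed the underside of the raised front level to the back until it met its stop at about 8.5 N. The lid was never gripped.
- **Last checks:** After backing away, both cameras showed lid d upright and the other three lids flat. The tin, baren, tube and scraper looked unmoved; I judged this by eye from the pictures and did not measure it. The arm was clear and still, with no contact force on the wrist. No check failed or disagreed. One move call was refused for missing keys, which moved nothing, and I reissued it.

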